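# Index the tube rotator to its empty place and lock it

### The job

Turn the drum of the tube rotator (the black handwheel turns it) until its one empty place faces straight up, and lock it there for loading: push in the selector knob on top of the headstock and turn it clockwise to the padlock mark, so that the lock pin drops into the drum's notch and the knob springs back up. Leave the other things on the desk where they are.

Things in the scene. Friction and masses are not known exactly. Their poses are not given: they have to be found in the camera images.
- rotator: Bench machine, fixed: grey bed 104x350x26 mm, white headstock box (y -190 to -115 mm, top 172 mm up), grey tailstock post (y 106 to 136, top 143), between them on lathe centres a tube drum (y -95 to 16). Origin on the desk under the drum's axis, which is 110 mm up; y runs along that axis from headstock to tailstock, z up. Its yaw about z varies.
- wheel_centre (a point): Fixed point, axes as the rotator's: centre of the black handwheel on the drum's axis, at y = 62 mm of the rotator. Disc 116 mm across, 12 mm thick along y, top of its rim 168 mm over the desk; it turns the drum. It can be pinched across the 12 mm on its upper rim and drawn along the arc; 37 mm free on each side.
- empty_place (a point): Middle of the drum's one empty place: two bare steel clips without a tube, 30.5 mm from the axis. The drum has four places a quarter turn apart; the other three hold red-capped blood tubes lying along the axis (up to 39 mm from it). The z axis of this point is outward there: it must end straight up.
- drum (a joint): Angle of drum and handwheel about the rotator's y axis, rad; 0 or 2 pi when the empty place is straight up; growing carries the top towards the rotator's +x. Starts anywhere from 0.7 to 5.58; turns without end either way. It is a little stiff (0.035 N m) and stays where it is left.
- selector_grip (a point): Black selector knob on the headstock's top, axis vertical, at y = -152.5 mm of the rotator: the middle of its bar grip, 205 mm over the desk when up. Bar 12 mm thick, 44 long, from the skirt (49 mm across, top at 191 mm) to 217 mm. At joint value 0 this point's axes are the rotator's, and the bar runs along its x axis turned by +35 degrees about z (white-lined end to -x, -y).
- selector (a joint): Angle of the selector, rad, clockwise from above: starts at 0 (free, ring mark), ends at 1.22 (lock, padlock mark), its stop. It turns only while pushed in by 6 mm or more; let go within about 4 degrees of either end it springs up and is held there, in between it stays down. Turning takes 0.1 to 0.2 N m.
- selector_push (a joint): How far the selector is pushed straight down, m: 0 up, 0.008 fully in, against a spring of 4 N rising to 8.5 N.
- lock_pin (a joint): How far the steel lock pin stands out of the headstock, m: 0 drawn back, about 0.0135 in a notch of the drum's index disc. The selector lets it out, a 7 N spring drives it. It lies 42 mm above the drum's axis; each place has a notch with a flared mouth. With the place within about 9 degrees of the top it drops in and centres the drum; otherwise it rides on the disc at about 0.002.
- dropper_mid (a point): Bystander: standing dropper bottle, 33 mm wide, 80 mm high; point at half its height.
- vial_mid (a point): Bystander: standing small glass vial, 14 mm wide, 42 mm high; point at half its height.
- well_plate_mid (a point): Bystander: flat clear well plate, 112x79x7 mm, behind the rotator; point at its centre.

How it is judged:
By the outcome, as a careful person would: the job done as asked, in the order asked, and still so for the second after the job is handed in, with the robot touching nothing.
It also fails if it takes over 70 s, if anything falls off the work surface, if the arm or the gripper's body presses on something with over 40 N, if the wrist force passes 120 N, or if a joint passes its speed limit or range.

### The arm

A 7-joint arm with a two-finger parallel gripper is mounted at the origin on a cart in front of the work surface, level with it; the furniture and walls round the work are solid. World frame = base frame: x ahead of the robot, y to its left, z up, the work surface at z = 0. Lengths are in mm, angles in rad, forces in N, time in s.
With the tool pointing down it reaches from about 400 to 850 mm from the base axis. Payload 4.5 kg.
Tool frame: the origin (TCP) lies on the front face of the gripper's body, between the roots of the fingers; the fingertips stand 64 mm ahead of it and the grasp point (between the pads) lies 45 mm ahead of it; x points along the fingers, z is the direction in which the jaws open and shut, and the axes are right-handed (so a half turn about x gives the same grasp; the last joint's range is limited). The gripper opens to 88 mm and grips with 3 to 60 N. Pads are 18 mm wide; open, the fingers measure 123 mm over their backs; the gripper's body (75 mm by 187 mm) begins 45 mm behind the grasp point.
Start: joints at [-1.197, 0.689, -0.195, 1.565, 0.157, 0.902, -0.215], TCP at [208.292, 589.289, 302.743] pointing down, gripper open.
Joint ranges: [-3.01, 3.01], [-0.46, 2.08], [-1.47, 1.51], [0.13, 2.56], [-1, 4.14], [0.04, 2.09], [-2.66, 2.66]. Speed limits (rad/s): [2.57, 2.57, 3.14, 3.14, 3.14, 3.14, 3.14].

### API

Orientations are given as a 3x3 rotation matrix whose columns are the frame's x, y, z axes.
In Python, from workcell import monitor, vision, job gives the robot as it stands.
- The arm moves only by the shell command python3 -m pendant 'ROWS' [FORCE]. ROWS is JSON, a list of rows, each a list of 5 numbers: the shift along the tool's x, y, z in cm, then the turn about the tool's x in rad, then the opening, from -1 (shut) to 1 (fully open), so that 0 is half open. In form: [[x, y, z, spin, claw], ...]. A call has 1 to 12 rows; each row is the pose to reach, as a shift and turn from the pose measured when the call began, along the tool's axes at that moment; what a row does not reach only later rows make up. A row lasts 1/12 s, in which the tool goes at most 41.7 mm and 7.16 degrees, less where a joint would pass 70% of its speed; a pose out of reach is approached as far as the arm can. A call with a gripper value outside its range is refused whole. The fingers move at their own pace and stop on an object; FORCE is the grip in N (left out, the last holds). Time passes only in rows, so rows that repeat a pose let the fingers close. It gives the time, the measured TCP pose, the force and the opening at its end, in the units of the state.
- monitor.sense(): the state, without advancing time (a new reading comes with each control period).
- vision.read_camera(name): name is "scene" or "top" or "wrist"; returns (picture, depth): 400x640x3 uint8, red, green, blue; 400x640 float32, mm along the optical axis (not along the pixel's ray), 0 where there is no reading.
- vision.camera_params(name): a dict with "K" (3x3 intrinsics, pixels), "T" (4x4, takes a point from camera to world coordinates). Camera axes: x right, y up, looking along -z (the intrinsics and any distortion apply to the point x, -y, -z); pixel columns grow to the right and rows downward; lengths in mm; the calibration is good to about 2 mm. A picture is of the moment at which its call begins: read the wrist's pose just before it. camera_params takes no time and is no camera call; for the wrist camera it gives the pose at the moment of the call.
- job.job_done(): hands the job in, once; it reports no verdict.
The state is a dict: "time_s": time; "qpos": joint angles; "qd": joint speeds; "joint_torque": joint torques, N m; "eef_pos": TCP position; "tool_rot": TCP orientation; "force": force on the tool from outside, world axes, zero at the start; "wrist_torque": the same for the moment, N m; "gripper_width": opening from 0.0 (shut) to 1.0 (fully open).
Only numpy, scipy, OpenCV 4.12 (cv2) and the standard library are available. Lean on these libraries where they do the work, as an engineer would, in place of code of your own. Each camera call takes 0.05 s, during which the arm holds its last target.

## Working session

There is one attempt and no reset: what is moved stays moved. The work goes in short steps, Python scripts to look and compute and a shell command to move; the robot and the scene stay as the last step left them, time stands still between calls to the robot, and variables do not carry over. Pictures are saved under pics/ and viewed, and the job is handed in when it is done.

```bash
ls; mkdir -p pics; python3 - <<'E'
from workcell import monitor, vision
import cv2, numpy as np
s=monitor.sense()
for k,v in s.items(): print(k,np.round(v,3).tolist())
for n in ["scene","top","wrist"]:
    p=vision.camera_params(n); print(n,np.round(p["K"],1).tolist(),np.round(p["T"],3).tolist(),[k for k in p])
    im,d=vision.read_camera(n)
    cv2.imwrite(f"pics/{n}0.png",im[:,:,::-1]); np.save(f"pics/{n}0.npy",d)
E
```

```text
pics
time_s 0.0
qpos [-1.197, 0.69, -0.195, 1.566, 0.157, 0.902, -0.215]
qd [-0.0, 0.001, 0.002, -0.001, -0.002, -0.002, 0.0]
joint_torque [0.0, -52.756, -1.267, -15.343, -0.053, 0.006, 0.0]
eef_pos [208.193, 588.763, 301.923]
tool_rot [[-0.0, -0.943, 0.333], [-0.002, 0.333, 0.943], [-1.0, -0.0, -0.002]]
force [0.133, -0.34, 0.316]
wrist_torque [0.005, -0.013, -0.028]
gripper_width 1.001
scene [[388.4, 0.0, 320.6], [0.0, 388.4, 204.8], [0.0, 0.0, 1.0]] [[0.563, 0.375, -0.737, -72.585], [-0.826, 0.282, -0.488, -428.51], [0.025, 0.883, 0.468, 552.798], [0.0, 0.0, 0.0, 1.0]] ['K', 'T']
top [[466.9, 0.0, 324.5], [0.0, 466.9, 206.5], [0.0, 0.0, 1.0]] [[0.0, 0.986, -0.167, 390.758], [-1.0, 0.004, 0.024, 16.273], [0.024, 0.167, 0.986, 978.407], [0.0, 0.0, 0.0, 1.0]] ['K', 'T']
wrist [[315.9, 0.0, 322.3], [0.0, 315.9, 200.1], [0.0, 0.0, 1.0]] [[0.333, -0.897, -0.29, 133.088], [0.943, 0.317, 0.104, 615.225], [-0.001, -0.308, 0.951, 382.587], [0.0, 0.0, 0.0, 1.0]] ['K', 'T']
```

View pics/scene0.png

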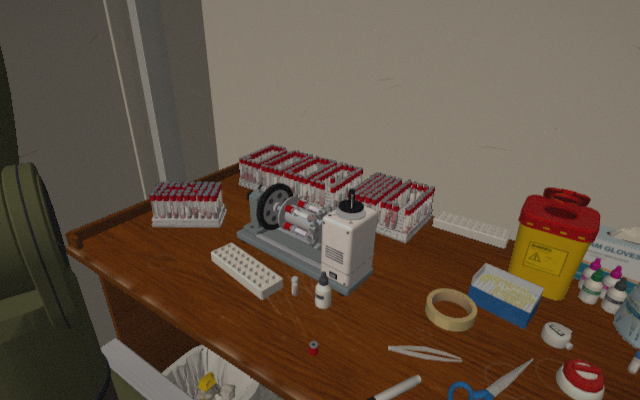

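View pics/top0.png

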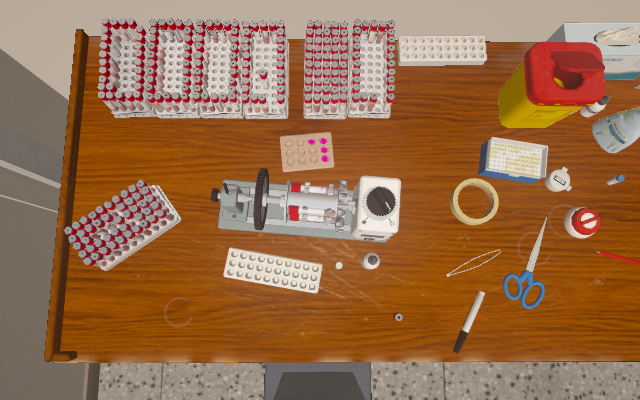

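View pics/wrist0.png

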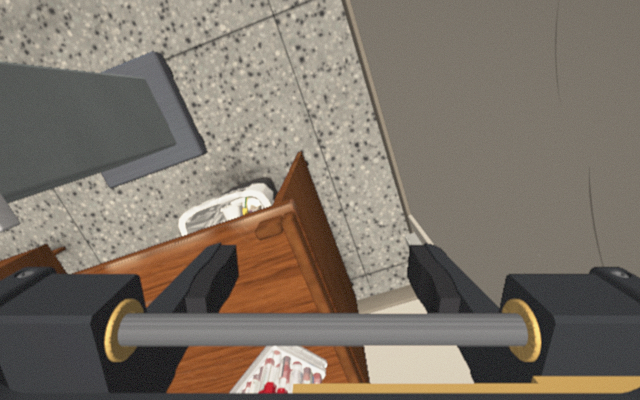

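```bash
cat > h.py <<'E'
import numpy as np
from workcell import vision, monitor
def ray(n,u,v,P=None):
    P=P or vision.camera_params(n); K=np.array(P["K"]);T=np.array(P["T"])
    d=np.array([(u-K[0,2])/K[0,0],-(v-K[1,2])/K[1,1],-1.0]); return T[:3,3],T[:3,:3]@d
def onz(n,u,v,z,P=None):
    o,d=ray(n,u,v,P); return o+d*(z-o[2])/d[2]
def cloud(n,D,P=None):
    P=P or vision.camera_params(n); K=np.array(P["K"]);T=np.array(P["T"])
    v,u=np.mgrid[:400,:640]
    c=np.stack([(u-K[0,2])/K[0,0]*D,-(v-K[1,2])/K[1,1]*D,-D],-1)
    return c@T[:3,:3].T+T[:3,3]
def proj(n,X,P=None):
    P=P or vision.camera_params(n); K=np.array(P["K"]);T=np.array(P["T"])
    c=(np.asarray(X)-T[:3,3])@T[:3,:3]; c=c/-c[...,2:3]
    return np.stack([K[0,0]*c[...,0]+K[0,2],-K[1,1]*c[...,1]+K[1,2]],-1)
E
python3 - <<'E'
import cv2,numpy as np
from h import *
a=cv2.imread("pics/top0.png"); cv2.imwrite("pics/topc.png",cv2.resize(a[160:255,205:410],None,fx=3.9,fy=3.9,interpolation=2))
a=cv2.imread("pics/scene0.png"); cv2.imwrite("pics/scenec.png",cv2.resize(a[170:300,230:390],None,fx=4.5,fy=4.5,interpolation=2))
D=np.load("pics/top0.npy");C=cloud("top",D)
reg=np.zeros((400,640),bool);reg[160:255,205:410]=1
m=reg&(abs(C[...,2]-172)<6)
# headstock top
p=C[m]; hs=p[(p[:,1]<-60)]
print(len(hs),hs.min(0),hs.max(0),cv2.minAreaRect(hs[:,:2].astype(np.float32)))
# knob
k=C[reg&(C[...,2]>183)]; print(len(k),k.min(0),k.max(0),k.mean(0))
ks=k[k[:,2]<196];print(len(ks),cv2.minEnclosingCircle(ks[:,:2].astype(np.float32)))
kb=k[k[:,2]>208];print(len(kb),cv2.minAreaRect(kb[:,:2].astype(np.float32)))
bed=C[reg&(abs(C[...,2]-26)<5)];print(len(bed),cv2.minAreaRect(bed[:,:2].astype(np.float32)),bed[:,2].mean())
w=C[reg&(C[...,2]>120)&(C[...,1]>60)&(C[...,1]<200)];print(len(w),w.min(0),w.max(0),w.mean(0))
E
```

```text
1594 [ 482.90885869 -137.83382873  166.02457151] [585.16944776 -60.21765195 177.99611552] ((533.6603393554688, -98.8914794921875), (74.71157836914062, 99.30902099609375), 85.26065826416016)
730 [ 390.75840085 -124.48145852  185.37837161] [558.60736973  16.27344441 978.40665641] [516.49607306 -85.13672021 285.26397436]
410 ((533.651123046875, -99.28105926513672), 25.52869987487793)
279 ((462.4459228515625, -53.52429962158203), (40.69013977050781, 195.92755126953125), 57.49761962890625)
2210 ((530.0498046875, 39.10417175292969), (346.3691711425781, 156.51641845703125), 89.40351104736328) 26.59264920956618
1113 [495.08626727  60.29592137 120.05555608] [607.59792371 199.63935027 172.42858608] [549.3488076  125.74283822 141.39194425]
```

View pics/topc.png

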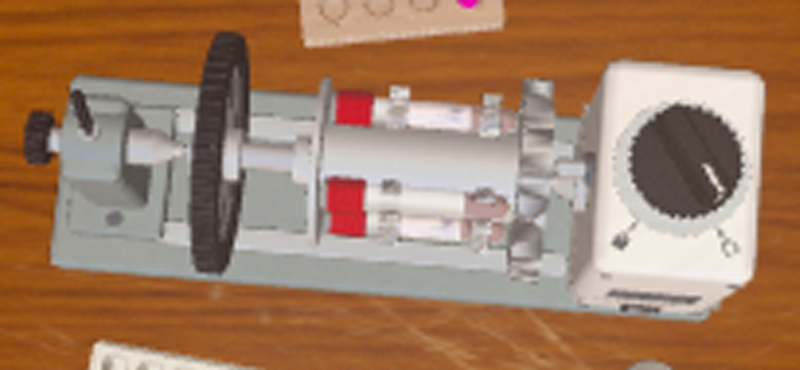

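View pics/scenec.png

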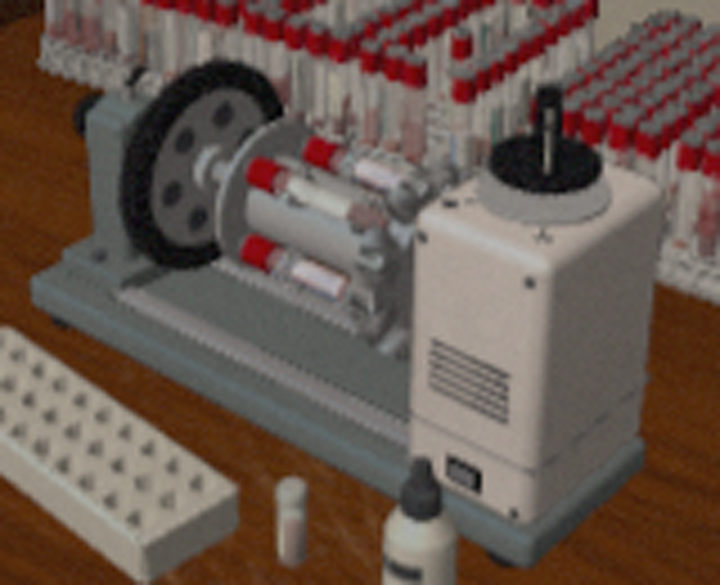

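```bash
cat >> h.py <<'E'
yaw=np.deg2rad(-4.74); knob=np.array([533.65,-99.28])
Rr=np.array([[np.cos(yaw),-np.sin(yaw),0],[np.sin(yaw),np.cos(yaw),0],[0,0,1]])
org=np.array([*(knob-Rr[:2,:2]@[0,-152.5]),0])
def torot(X): return (np.asarray(X)-org)@Rr
def fromrot(X): return np.asarray(X)@Rr.T+org
def drum(n,im,D,P=None):
    import cv2
    L=torot(cloud(n,D,P)); r=np.hypot(L[...,0],L[...,2]-110)
    hsv=cv2.cvtColor(im,cv2.COLOR_RGB2HSV)
    m=(((hsv[...,0]<8)|(hsv[...,0]>172))&(hsv[...,1]>140)&(hsv[...,2]>60)&(D>0)&(r<48)&(L[...,1]>-100)&(L[...,1]<30)).astype(np.uint8)
    k,lab,st,c=cv2.connectedComponentsWithStats(m)
    for i in range(1,k):
        if st[i,4]<4: continue
        q=L[lab==i]; a=np.arctan2(q[:,0],q[:,2]-110); 
        print(n,st[i,4],c[i].round(1),q.mean(0).round(1),'r',r[lab==i].mean().round(1),'ang deg',np.rad2deg(np.arctan2(np.sin(a).mean(),np.cos(a).mean())).round(1))
E
python3 - <<'E'
import cv2
from h import *
print(org,fromrot([0,62,110]))
for n in ["top","scene"]:
    im=cv2.imread(f"pics/{n}0.png")[:,:,::-1].copy(); D=np.load(f"pics/{n}0.npy"); drum(n,im,D)
    L=torot(cloud(n,D)); r=np.hypot(L[...,0],L[...,2]-110)
    w=L[(D>0)&(abs(L[...,1]-62)<14)&(r<75)&(r>45)]
    print('wheel',len(w),w.min(0).round(1),w.max(0).round(1),np.median(w,0).round(1),np.percentile(np.hypot(w[:,0],w[:,2]-110),[50,90,98]))
    k=L[(D>0)&(abs(L[...,1]+152.5)<30)&(abs(L[...,0])<30)&(L[...,2]>200)&(L[...,2]<225)]
    print('bar',len(k),k.mean(0).round(1),cv2.minAreaRect(k[:,:2].astype(np.float32)))
E
```

```text
[546.2517266   52.69844086   0.        ] [551.37505151 114.48639715 110.        ]
top 81 [295.2 187.1] [ 23.1  -1.1 136.2] r 35.1 ang deg 41.0
top 126 [293.5 212.6] [-22.9  -1.7 124.1] r 34.2 ang deg -63.3
wheel 532 [-57.7  55.6  54.4] [ 56.5  68.  172.4] [ -7.2  59.9 156.8] [57.45253942 59.45291387 60.72270712]
bar 226 [  -0.9 -151.5  215.3] ((0.17748451232910156, -152.17933654785156), (44.226924896240234, 12.950504302978516), 33.58618927001953)
scene 35 [300.5 203.5] [ 19.   -1.4 133.6] r 30.3 ang deg 39.1
scene 42 [288.  208.2] [-23.4  -1.9 138.5] r 37.1 ang deg -39.6
scene 39 [286.7 225.3] [-28.1  -1.3  96. ] r 31.5 ang deg -116.0
wheel 496 [-57.6  54.9  53.3] [ 57.2  70.2 170.2] [-30.1  58.3 138.8] [54.86485415 58.26101779 59.22020216]
bar 113 [  -7.1 -156.9  212.6] ((-1.2242364883422852, -152.71707153320312), (45.60689163208008, 11.895220756530762), 36.005672454833984)
```

```bash
cat >> h.py <<'E'
def shift(tcp,ang_z=None,rot=True):
    """tcp target (rotator frame unless rot=False); ang_z: angle of tool z in rotator frame, deg"""
    s=monitor.sense(); R=np.array(s["tool_rot"]); X=fromrot(tcp) if rot else np.asarray(tcp)
    d=R.T@(X-s["eef_pos"])/10; out=[*d.round(2)]
    a=np.rad2deg(np.arctan2(R[1,2],R[0,2])-yaw)
    sp=None
    if ang_z is not None:
        sp=-np.deg2rad((ang_z-a+180)%360-180); out.append(sp.round(3))
    print('t',round(s["time_s"],2),'tcp rot',torot(s["eef_pos"]).round(1),'zang',a.round(1),'xz',R[:,0].round(3),'F',np.round(s["force"],1),'w',round(s["gripper_width"]*88,1)); print('rows shift cm + spin',out)
E
python3 - <<'E'
from h import *
D=np.load("pics/top0.npy"); L=torot(cloud("top",D))
m=(D>0)&(abs(L[...,0])<45)&(L[...,1]>85)&(L[...,1]<180)&(L[...,2]<300); print(np.sort(L[m][:,2])[-8:])
m=(D>0)&(abs(L[...,0])<130)&(L[...,1]>-20)&(L[...,1]<160)&(L[...,2]<300)&(abs(L[...,1]-62)>12); print(np.sort(L[m][:,2])[-8:])
shift([29.4,62,302],90)
E
```

```text
[143.368985   143.86032959 143.8923276  144.04892915 144.13721435
 144.71043444 144.81023961 146.26258756]
[151.71876624 151.95589737 152.05284197 152.27497865 152.64759197
 152.80875006 152.91311871 153.4252662 ]
t 0.15 tcp rot [-381.2  506.4  302.1] zang 75.3 xz [-0.    -0.001 -1.   ] F [0.1 0.4 0.4] w 88.0
rows shift cm + spin [np.float64(0.06), np.float64(-51.01), np.float64(-32.55), np.float64(-0.257)]
```

```bash
python3 -m pendant '[[0,-1.7,-1.1,-0.03,-0.32],[0,-5.1,-3.2,-0.06,-0.32],[0,-8.5,-5.4,-0.09,-0.32],[0,-11.9,-7.6,-0.12,-0.32],[0,-15.3,-9.7,-0.15,-0.32],[0,-18.7,-11.9,-0.18,-0.32],[0,-22.1,-14.1,-0.21,-0.32],[0,-25.5,-16.3,-0.23,-0.32],[0,-28.9,-18.4,-0.257,-0.32],[0,-32.3,-20.6,-0.257,-0.32],[0,-35.7,-22.8,-0.257,-0.32],[0,-39.1,-25.0,-0.257,-0.32]]' 20; python3 -c "
from h import *
shift([29.4,62,302],90)"
```

```text
time_s: 1.15
eef_pos: [494.4, 221.0, 302.4]
tool_rot: [[-0.001, -0.997, 0.083], [-0.001, 0.083, 0.997], [-1.0, 0.001, -0.002]]
force: [1.4, 0.6, -0.4]
gripper_width: 0.339
t 1.15 tcp rot [-65.6 163.4 302.4] zang 90.0 xz [-0.001 -0.001 -1.   ] F [ 1.4  0.6 -0.4] w 29.9
rows shift cm + spin [np.float64(0.05), np.float64(-9.5), np.float64(-10.14), np.float64(-0.0)]
```

```bash
python3 -m pendant '[[0,-2.4,-2.5,0,-0.32],[0,-4.8,-5,0,-0.32],[0,-7.2,-7.6,0,-0.32],[0,-9.5,-10.1,0,-0.32],[0,-9.5,-10.1,0,-0.32],[0,-9.5,-10.1,0,-0.32]]'; python3 - <<'E'
from h import *
import cv2
shift([29.4,62,195.5],90)
im,d=vision.read_camera("wrist"); cv2.imwrite("pics/w1.png",im[:,:,::-1])
im,d=vision.read_camera("scene"); cv2.imwrite("pics/s1.png",cv2.resize(im[130:330,200:420,::-1],None,fx=3.2,fy=3))
E
```

```text
time_s: 1.65
eef_pos: [581.6, 109.8, 301.9]
tool_rot: [[-0.001, -0.996, 0.088], [-0.003, 0.088, 0.996], [-1.0, 0.001, -0.003]]
force: [0.9, 0.2, -0.3]
gripper_width: 0.338
t 1.65 tcp rot [ 30.5  59.8 301.9] zang 89.7 xz [-0.001 -0.003 -1.   ] F [ 0.9  0.2 -0.3] w 29.8
rows shift cm + spin [np.float64(10.64), np.float64(0.1), np.float64(0.24), np.float64(-0.005)]
```

View pics/w1.png

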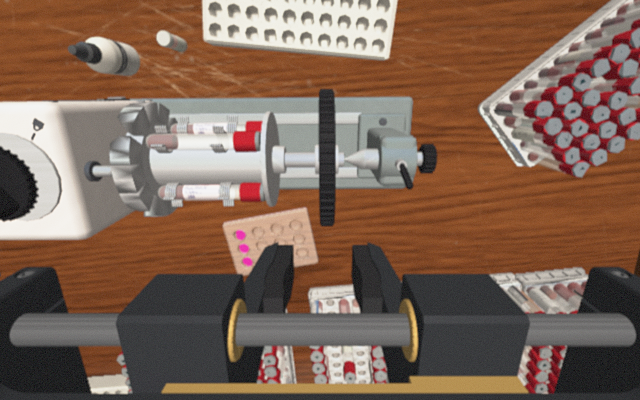

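View pics/s1.png

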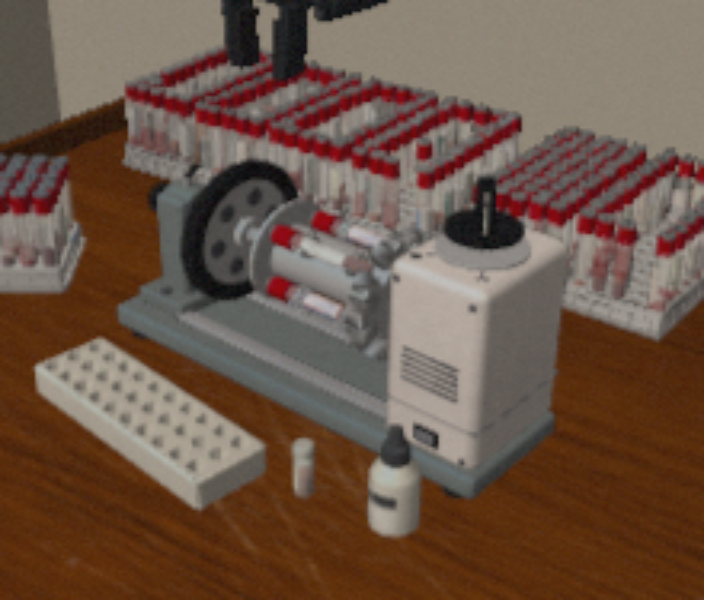

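```bash
python3 -m pendant '[[1.5,0.05,0.1,0,-0.32],[3.5,0.1,0.2,0,-0.32],[5.5,0.1,0.24,0,-0.32],[7.5,0.1,0.24,0,-0.32],[9.2,0.1,0.24,0,-0.32],[10.2,0.1,0.24,0,-0.32],[10.6,0.1,0.24,0,-0.32],[10.6,0.1,0.24,0,-0.32],[10.6,0.1,0.24,0,-0.32]]'; python3 - <<'E'
from h import *
import cv2
shift([29.4,62,195.5],90)
im,d=vision.read_camera("scene"); cv2.imwrite("pics/s2.png",cv2.resize(im[130:330,200:420,::-1],None,fx=3.2,fy=3))
E
```

```text
time_s: 2.5
eef_pos: [579.2, 116.8, 196.9]
tool_rot: [[-0.001, -0.997, 0.081], [0.0, 0.081, 0.997], [-1.0, 0.001, 0.0]]
force: [0.2, -0.4, -0.1]
gripper_width: 0.337
t 2.5 tcp rot [ 27.5  66.6 196.9] zang 90.1 xz [-0.001  0.    -1.   ] F [ 0.2 -0.4 -0.1] w 29.7
rows shift cm + spin [np.float64(0.14), np.float64(-0.19), np.float64(-0.46), np.float64(0.002)]
```

View pics/s2.png

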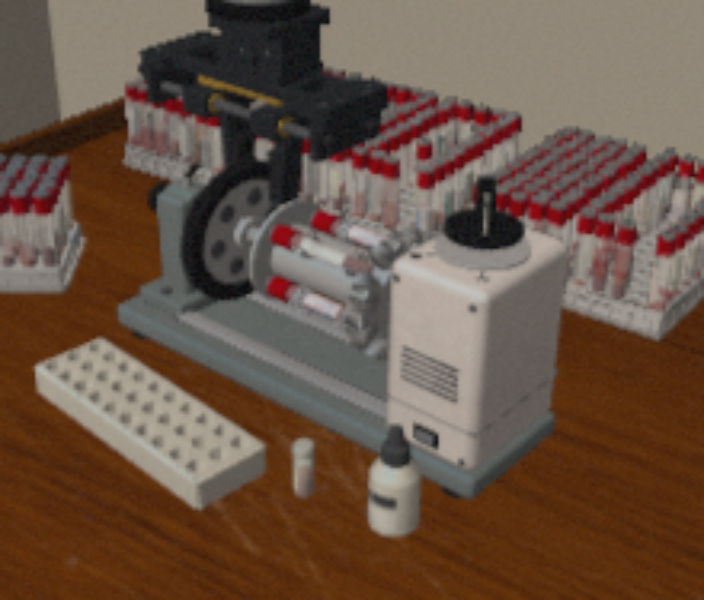

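```bash
python3 -m pendant '[[0.1,-0.2,-0.4,0,-0.32],[0.1,-0.2,-0.4,0,-0.32],[0.1,-0.2,-0.4,0,-0.32],[0.1,-0.2,-0.4,0,-0.32],[0.1,-0.2,-0.4,0,-0.32]]'; python3 - <<'E'
from h import *
import cv2,time
shift([29.4,62,195.5],90)
im,d=vision.read_camera("wrist"); cv2.imwrite("pics/w2.png",im[:,:,::-1])
shift([29.4,62,195.5],90)
E
```

```text
time_s: 2.97
eef_pos: [581.2, 112.4, 196.5]
tool_rot: [[0.0, -0.997, 0.081], [0.0, 0.081, 0.997], [-1.0, -0.0, 0.0]]
force: [0.0, 0.7, 0.4]
gripper_width: 0.343
t 2.97 tcp rot [ 29.9  62.3 196.5] zang 90.1 xz [ 0.  0. -1.] F [0.  0.7 0.4] w 30.2
rows shift cm + spin [np.float64(0.1), np.float64(0.05), np.float64(-0.03), np.float64(0.001)]
t 3.02 tcp rot [ 29.8  62.4 196.4] zang 90.1 xz [-0.  0. -1.] F [-0.5  1.   0.3] w 30.0
rows shift cm + spin [np.float64(0.09), np.float64(0.04), np.float64(-0.04), np.float64(0.002)]
```

View pics/w2.png

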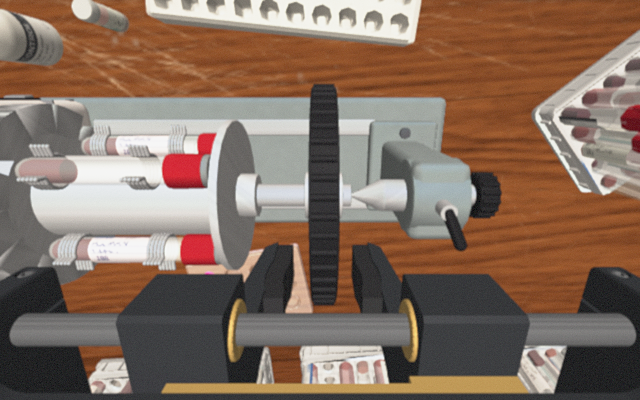

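```bash
python3 -m pendant '[[0,0,0,0,-1],[0,0,0,0,-1],[0,0,0,0,-1],[0,0,0,0,-1],[0,0,0,0,-1],[0,0,0,0,-1]]' 20; python3 - <<'E'
from h import *
shift([29.4,62,195.5],90)
s=monitor.sense(); p=torot(s["eef_pos"]); x,z=p[0],p[2]-45-110; r=np.hypot(x,z); a0=np.arctan2(x,z); print(r,np.rad2deg(a0))
R=np.array(s["tool_rot"])
for d in range(0,80,6):
    a=a0-np.deg2rad(d); t=np.array([r*np.sin(a),p[1],155+r*np.cos(a)]); print(d,(R.T@(fromrot(t)-s["eef_pos"])/10).round(2))
E
```

```text
time_s: 3.52
eef_pos: [581.1, 112.9, 196.4]
tool_rot: [[0.0, -0.997, 0.081], [0.001, 0.081, 0.997], [-1.0, -0.0, 0.001]]
force: [0.2, 1.8, -1.1]
gripper_width: 0.135
t 3.52 tcp rot [ 29.8  62.9 196.4] zang 90.1 xz [ 0.     0.001 -1.   ] F [ 0.2  1.8 -1.1] w 11.9
rows shift cm + spin [np.float64(0.09), np.float64(0.04), np.float64(-0.09), np.float64(0.002)]
50.971685136246556 35.73676302305105
0 [0. 0. 0.]
6 [-0.29  0.45  0.  ]
12 [-0.53  0.93  0.  ]
18 [-0.72  1.42  0.  ]
24 [-0.85  1.94  0.  ]
30 [-0.93  2.47  0.01]
36 [-0.96  3.    0.01]
42 [-0.93  3.53  0.01]
48 [-0.84  4.06  0.01]
54 [-0.7   4.57  0.01]
60 [-0.51  5.07  0.01]
66 [-0.27  5.55  0.01]
72 [0.03 5.99 0.01]
78 [0.37 6.41 0.01]
```

Gripped (11.9 mm). Draw the rim along the arc, 72° in all.

```bash
python3 -m pendant '[[-0.29,0.45,0,0,-1],[-0.53,0.93,0,0,-1],[-0.72,1.42,0,0,-1],[-0.85,1.94,0,0,-1],[-0.93,2.47,0,0,-1],[-0.96,3.0,0,0,-1],[-0.93,3.53,0,0,-1],[-0.84,4.06,0,0,-1],[-0.7,4.57,0,0,-1],[-0.51,5.07,0,0,-1],[-0.27,5.55,0,0,-1],[0.03,5.99,0,0,-1]]' 20; python3 - <<'E'
from h import *
import cv2
s=monitor.sense(); p=torot(s["eef_pos"]); x,z=p[0],p[2]-155;print(np.hypot(x,z),np.rad2deg(np.arctan2(x,z)))
shift([-30,62,196.5],90)
im,D=vision.read_camera("scene"); cv2.imwrite("pics/s3.png",cv2.resize(im[130:330,200:420,::-1],None,fx=3.2,fy=3))
drum("scene",im,D)
P=vision.camera_params("wrist");im,D=vision.read_camera("wrist"); cv2.imwrite("pics/w3.png",im[:,:,::-1]); drum("wrist",im,D,P)
E
```

```text
time_s: 4.52
eef_pos: [523.5, 117.5, 197.7]
tool_rot: [[0.007, -0.997, 0.082], [0.002, 0.082, 0.997], [-1.0, -0.006, 0.002]]
force: [5.9, -1.0, 1.3]
gripper_width: 0.135
51.04941895152083 -33.25970635769252
t 4.52 tcp rot [-28.   62.7 197.7] zang 90.1 xz [ 0.007  0.002 -1.   ] F [ 5.9 -1.   1.3] w 11.9
rows shift cm + spin [np.float64(0.12), np.float64(0.2), np.float64(-0.07), np.float64(0.001)]
scene 38 [290.5 204.8] [-14.9  -1.6 143.6] r 36.9 ang deg -24.2
scene 40 [285.2 223.1] [-33.1  -1.6 104.1] r 33.8 ang deg -99.7
wrist 630 [216.5 234.7] [-30.   -0.9 103.5] r 30.7 ang deg -101.9
```

View pics/s3.png

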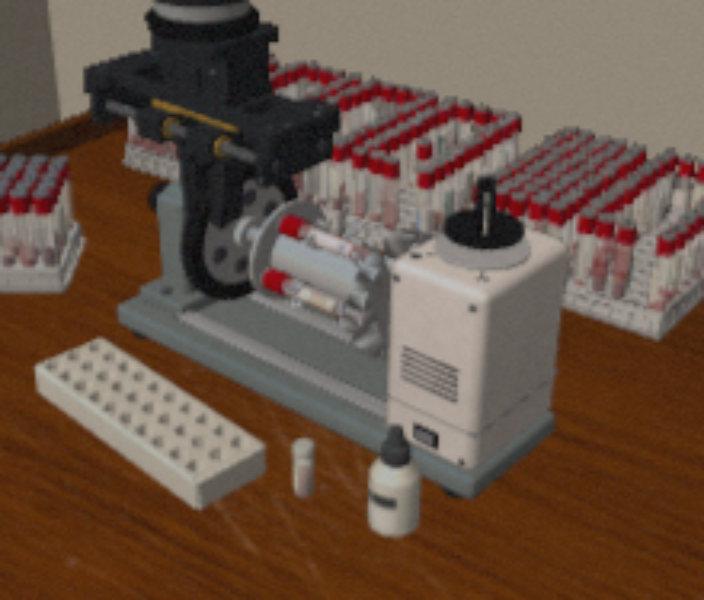

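View pics/w3.png

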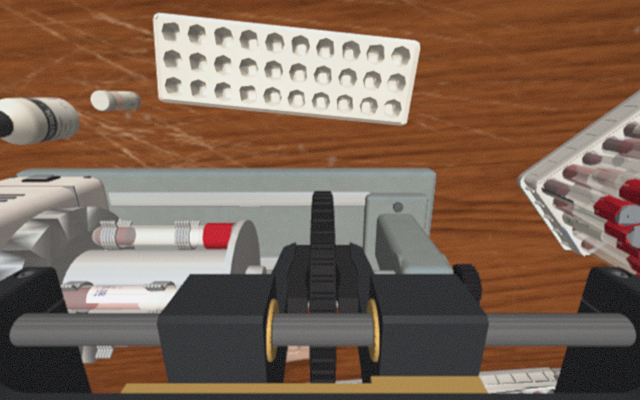

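```bash
python3 -m pendant '[[0,0.1,0,0,-0.32],[0,0.1,0,0,-0.32],[0,0.1,0,0,-0.32],[-0.3,-0.5,0,0,-0.32],[-0.8,-1.5,0,0,-0.32],[-1,-2.6,0,0,-0.32],[-1,-3.7,0,0,-0.32],[-0.7,-4.7,0,0,-0.32],[-0.2,-5.5,0,0,-0.32],[0.12,-5.9,0,0,-0.32],[0.12,-5.9,0,0,-0.32],[0.12,-5.9,0,0,-0.32]]'; python3 - <<'E'
from h import *
import cv2
shift([31,62,196.0],90)
im,D=vision.read_camera("scene"); cv2.imwrite("pics/s4.png",cv2.resize(im[130:330,200:420,::-1],None,fx=3.2,fy=3))
drum("scene",im,D)
P=vision.camera_params("wrist");im,D=vision.read_camera("wrist"); cv2.imwrite("pics/w4.png",im[:,:,::-1]); drum("wrist",im,D,P)
E
```

```text
time_s: 5.62
eef_pos: [581.0, 112.7, 195.7]
tool_rot: [[0.003, -0.997, 0.081], [0.001, 0.081, 0.997], [-1.0, -0.003, 0.001]]
force: [-0.7, -0.2, -0.3]
gripper_width: 0.341
t 5.62 tcp rot [ 29.6  62.7 195.7] zang 90.1 xz [ 0.003  0.001 -1.   ] F [-0.7 -0.2 -0.3] w 30.0
rows shift cm + spin [np.float64(-0.03), np.float64(-0.14), np.float64(-0.07), np.float64(0.002)]
scene 43 [290.3 205. ] [-15.6  -1.7 143.3] r 37.0 ang deg -25.4
scene 42 [285.1 223.2] [-32.9  -1.2 103.5] r 33.7 ang deg -100.8
wrist 590 [201.2 139.3] [-28.5  -2.7 104.2] r 29.1 ang deg -101.4
wrist 1235 [178.3 190.3] [-11.4  -0.5 143.5] r 35.7 ang deg -18.9
```

View pics/w4.png

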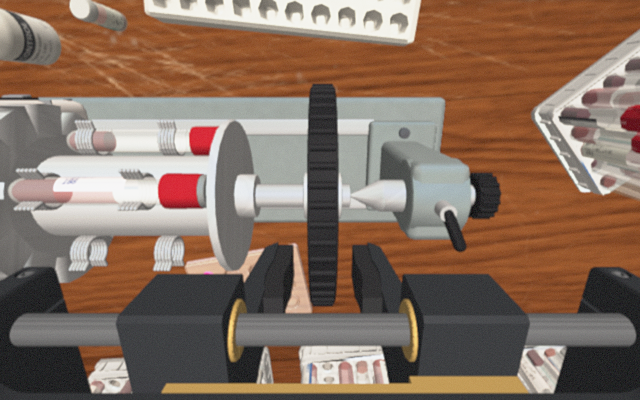

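```bash
python3 -m pendant '[[0,-0.1,0,0,-1],[0,-0.1,0,0,-1],[0,-0.1,0,0,-1],[0,-0.1,0,0,-1],[0,-0.1,0,0,-1],[0,-0.1,0,0,-1]]' 20; python3 - <<'E'
from h import *
shift([29.4,62,195.5],90)
s=monitor.sense(); p=torot(s["eef_pos"]); x,z=p[0],p[2]-45-110; r=np.hypot(x,z); a0=np.arctan2(x,z); print(r,np.rad2deg(a0))
R=np.array(s["tool_rot"])
for d in range(0,80,6):
    a=a0-np.deg2rad(d); t=np.array([r*np.sin(a),p[1],155+r*np.cos(a)]); print(d,(R.T@(fromrot(t)-s["eef_pos"])/10).round(2))
E
```

```text
time_s: 6.22
eef_pos: [581.8, 112.8, 196.3]
tool_rot: [[0.004, -0.997, 0.081], [0.001, 0.081, 0.997], [-1.0, -0.003, 0.001]]
force: [-0.6, -0.7, 1.9]
gripper_width: 0.132
t 6.22 tcp rot [ 30.4  62.8 196.3] zang 90.1 xz [ 0.004  0.001 -1.   ] F [-0.6 -0.7  1.9] w 11.6
rows shift cm + spin [np.float64(0.08), np.float64(0.1), np.float64(-0.08), np.float64(0.002)]
51.31278134018937 36.384601650529
0 [0. 0. 0.]
6 [-0.3   0.45  0.  ]
12 [-0.55  0.92  0.  ]
18 [-0.74  1.42  0.  ]
24 [-0.89  1.94  0.01]
30 [-0.98  2.47  0.01]
36 [-1.01  3.01  0.01]
42 [-0.99  3.54  0.01]
48 [-0.91  4.07  0.01]
54 [-0.78  4.59  0.01]
60 [-0.59  5.1   0.01]
66 [-0.35  5.58  0.01]
72 [-0.06  6.03  0.01]
78 [0.27 6.45 0.01]
```

```bash
python3 -m pendant '[[-0.36,0.6,0,0,-1],[-0.65,1.2,0,0,-1],[-0.86,1.85,0,0,-1],[-0.98,2.47,0,0,-1],[-1.01,3.01,0,0,-1],[-0.99,3.54,0,0,-1],[-0.91,4.07,0,0,-1],[-0.78,4.59,0,0,-1],[-0.59,5.1,0,0,-1],[-0.35,5.58,0,0,-1],[-0.06,6.03,0,0,-1],[-0.06,6.03,0,0,-1]]' 20; python3 - <<'E'
from h import *
import cv2
s=monitor.sense(); p=torot(s["eef_pos"]); x,z=p[0],p[2]-155;print(np.hypot(x,z),np.rad2deg(np.arctan2(x,z)))
im,D=vision.read_camera("scene"); cv2.imwrite("pics/s5.png",cv2.resize(im[130:330,200:420,::-1],None,fx=3.2,fy=3))
drum("scene",im,D)
P=vision.camera_params("wrist");im,D=vision.read_camera("wrist"); cv2.imwrite("pics/w5.png",im[:,:,::-1]); drum("wrist",im,D,P)
E
```

```text
time_s: 7.22
eef_pos: [523.0, 117.5, 197.7]
tool_rot: [[0.008, -0.997, 0.081], [0.002, 0.081, 0.997], [-1.0, -0.008, 0.002]]
force: [5.7, -0.9, -0.7]
gripper_width: 0.134
51.37478646399988 -33.770327114302965
scene 41 [284.5 220.1] [-34.7  -1.  112.3] r 35.1 ang deg -86.0
wrist 728 [211.8 237.3] [-31.6  -0.6 112.8] r 31.8 ang deg -84.5
```

View pics/s5.png

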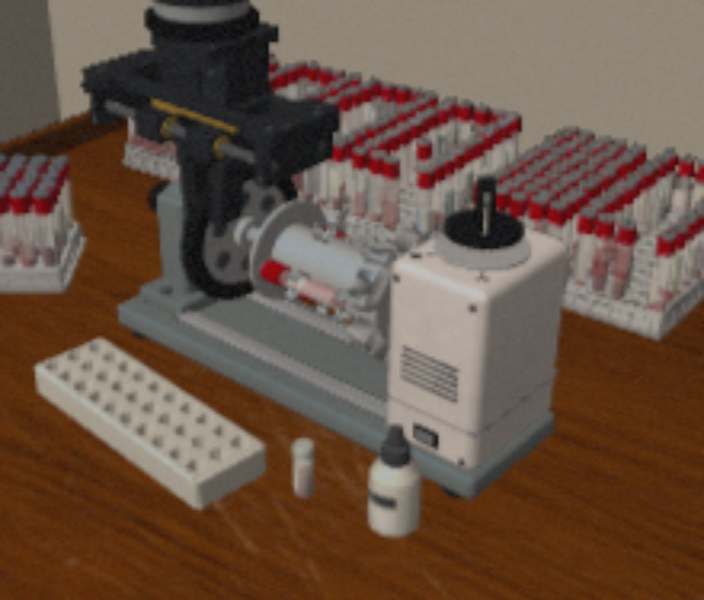

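View pics/w5.png

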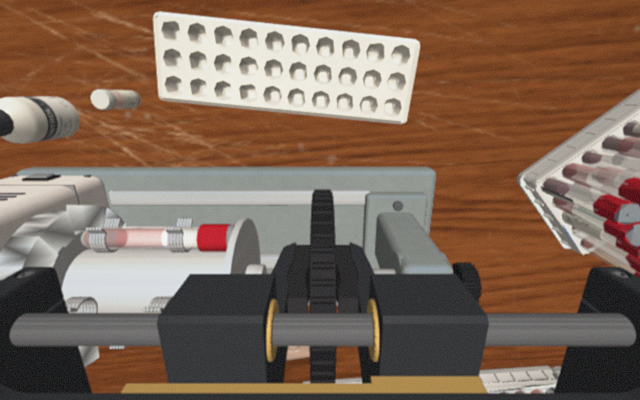

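```bash
python3 -m pendant '[[0,0,0,0,-0.32],[0,0,0,0,-0.32],[0,0,0,0,-0.32],[-0.5,0,0,0,-0.32],[-2,0,0,0,-0.32],[-4.5,0,0,0,-0.32],[-7.5,0,0,0,-0.32],[-9.5,0,0,0,-0.32],[-10.5,0,0,0,-0.32],[-10.5,0,0,0,-0.32],[-10.5,0,0,0,-0.32]]'; python3 - <<'E'
from h import *
import cv2
ang=np.deg2rad(125); 
shift([0,-152.5,302],125)
im,D=vision.read_camera("scene"); cv2.imwrite("pics/s6.png",cv2.resize(im[130:330,200:420,::-1],None,fx=3.2,fy=3))
drum("scene",im,D)
P=vision.camera_params("wrist");im,D=vision.read_camera("wrist"); cv2.imwrite("pics/w6.png",im[:,:,::-1]); drum("wrist",im,D,P); print(torot(np.array(P["T"])[:3,3]))
E
```

```text
time_s: 8.23
eef_pos: [521.8, 117.2, 302.4]
tool_rot: [[0.007, -0.997, 0.081], [0.001, 0.081, 0.997], [-1.0, -0.007, 0.002]]
force: [0.4, -0.4, -0.5]
gripper_width: 0.338
t 8.23 tcp rot [-29.7  62.3 302.4] zang 90.1 xz [ 0.007  0.001 -1.   ] F [ 0.4 -0.4 -0.5] w 29.8
rows shift cm + spin [np.float64(0.02), np.float64(-2.94), np.float64(-21.48), np.float64(-0.609)]
scene 41 [284.5 220.1] [-34.7  -1.1 112.4] r 35.2 ang deg -86.0
wrist 284 [251.6 189.5] [-31.3  -0.6 113. ] r 31.6 ang deg -84.1
wrist 192 [253.6 253. ] [ 29.2  -2.  117.1] r 30.1 ang deg 76.4
[-110.16334585   61.48234595  381.84361469]
```

View pics/w6.png

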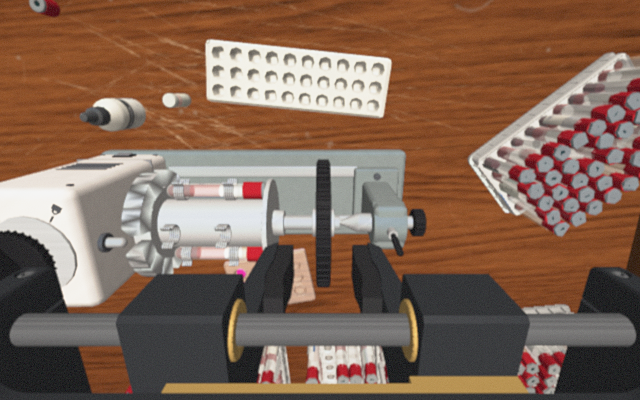

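```bash
cat > dr2.py <<'E'
from h import *
import cv2,sys
tag=sys.argv[1]
for n in ["wrist","top","scene"]:
    P=vision.camera_params(n);im,D=vision.read_camera(n); cv2.imwrite(f"pics/{n}_{tag}.png",im[:,:,::-1])
    drum(n,im,D,P)
    L=torot(cloud(n,D,P)); r=np.hypot(L[...,0],L[...,2]-110)
    m=(D>0)&(L[...,1]>-72)&(L[...,1]<8)&(r>27)&(abs(L[...,0])<18)&(L[...,2]>110)&(L[...,2]<160)
    q=L[m]
    if len(q): print(n,'clips',len(q),q.mean(0).round(1),'xmid',(q[:,0].min()+q[:,0].max())/2,'ang',np.rad2deg(np.arctan2(q[:,0],q[:,2]-110)).mean().round(1))
E
python3 dr2.py a
```

```text
wrist 285 [251.7 190.4] [-30.9  -0.5 113.3] r 31.1 ang deg -83.5
wrist 191 [253.6 253.2] [ 29.1  -2.1 117. ] r 29.9 ang deg 76.6
wrist clips 378 [ -0.2 -43.1 144. ] xmid -0.7603734119517771 ang -0.3
top clips 26 [ -1.9 -65.5 148.2] xmid -2.232425371416733 ang -2.5
scene 41 [284.5 220.2] [-34.6  -1.2 112.2] r 35.0 ang deg -86.2
scene clips 61 [ -1.7 -40.4 145.3] xmid -2.0927748631320218 ang -2.7
```

```bash
python3 -m pendant '[[0,-0.2,-1.2,-0.05,-0.32],[0,-0.6,-3.6,-0.12,-0.32],[0,-1,-6.6,-0.2,-0.32],[0,-1.4,-9.6,-0.28,-0.32],[0,-1.8,-12.6,-0.36,-0.32],[0,-2.2,-15.6,-0.44,-0.32],[0,-2.5,-18,-0.52,-0.32],[0,-2.8,-20,-0.58,-0.32],[0,-2.94,-21.2,-0.609,-0.32],[0,-2.94,-21.48,-0.609,-0.32],[0,-2.94,-21.48,-0.609,-0.32],[0,-2.94,-21.48,-0.609,-0.32]]'; python3 - <<'E'
from h import *
import cv2
shift([0,-152.5,258],125)
P=vision.camera_params("wrist");im,D=vision.read_camera("wrist"); cv2.imwrite("pics/w7.png",im[:,:,::-1]); print(torot(np.array(P["T"])[:3,3]))
L=torot(cloud("wrist",D,P))
k=L[(D>0)&(abs(L[...,1]+152.5)<30)&(abs(L[...,0])<30)&(L[...,2]>207)&(L[...,2]<225)].astype(np.float32)
if len(k): print(len(k),k.mean(0),cv2.minAreaRect(k[:,:2]))
E
```

```text
time_s: 9.48
eef_pos: [533.4, -98.1, 301.0]
tool_rot: [[0.005, -0.864, -0.504], [0.002, -0.504, 0.864], [-1.0, -0.005, -0.001]]
force: [-0.9, 0.2, -0.2]
gripper_width: 0.337
t 9.48 tcp rot [-3.000e-01 -1.514e+02  3.010e+02] zang 125.0 xz [ 0.005  0.002 -1.   ] F [-0.9  0.2 -0.2] w 29.6
rows shift cm + spin [np.float64(4.3), np.float64(0.06), np.float64(-0.11), np.float64(0.0)]
[ -65.88513885 -197.84377666  381.21482314]Traceback (most recent call last):
  File "<stdin>", line 7, in <module>
cv2.error: OpenCV(4.12.0) /io/opencv/modules/imgproc/src/convhull.cpp:143: error: (-215:Assertion failed) total >= 0 && (depth == CV_32F || depth == CV_32S) in function 'convexHull'
```

View pics/w7.png

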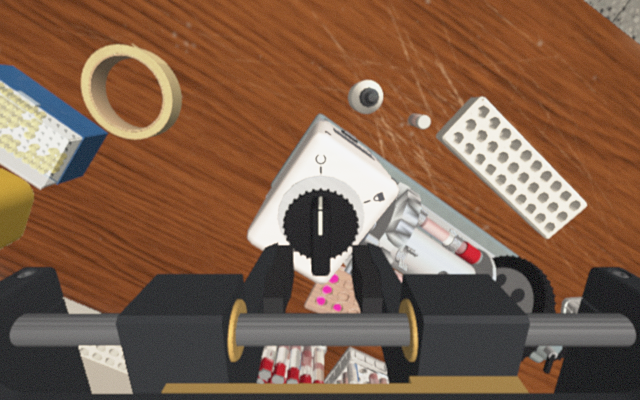

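```bash
python3 -m pendant '[[1,0.06,-0.1,0,-0.32],[2.2,0.06,-0.1,0,-0.32],[3.2,0.06,-0.1,0,-0.32],[4,0.06,-0.1,0,-0.32],[4.3,0.06,-0.1,0,-0.32],[4.3,0.06,-0.1,0,-0.32],[4.3,0.06,-0.1,0,-0.32]]'; python3 - <<'E'
from h import *
import cv2
shift([0,-152.5,258],125)
P=vision.camera_params("wrist");im,D=vision.read_camera("wrist"); cv2.imwrite("pics/w8.png",im[:,:,::-1])
E
```

```text
time_s: 10.12
eef_pos: [533.9, -98.5, 258.2]
tool_rot: [[0.005, -0.863, -0.505], [0.002, -0.505, 0.863], [-1.0, -0.005, -0.001]]
force: [0.1, 0.4, 0.2]
gripper_width: 0.339
t 10.12 tcp rot [ 1.000e-01 -1.517e+02  2.582e+02] zang 125.1 xz [ 0.005  0.002 -1.   ] F [0.1 0.4 0.2] w 29.8
rows shift cm + spin [np.float64(0.02), np.float64(0.06), np.float64(-0.06), np.float64(0.002)]
```

View pics/w8.png

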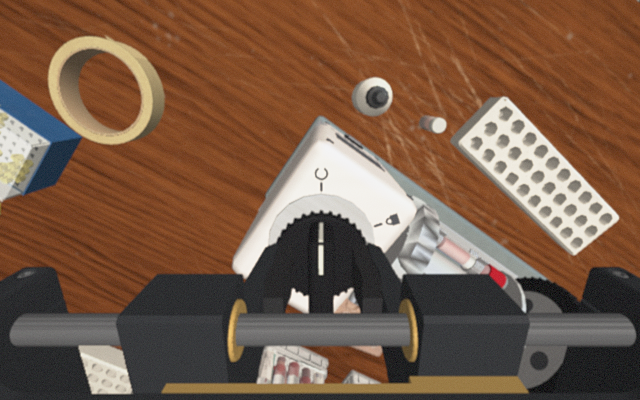

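```bash
python3 -m pendant '[[0,0,0,0,-1],[0,0,0,0,-1],[0,0,0,0,-1],[0,0,0,0,-1],[0,0,0,0,-1],[0.3,0,0,0,-1],[0.6,0,0,0,-1],[0.8,0,0,0,-1],[0.9,0,0,0,-1],[0.9,0,0,0,-1]]' 45; python3 - <<'E'
from h import *
shift([0,-152.5,250],125)
E
```

```text
time_s: 11.0
eef_pos: [534.5, -98.9, 250.8]
tool_rot: [[0.007, -0.863, -0.505], [0.001, -0.505, 0.863], [-1.0, -0.007, -0.003]]
force: [-2.3, -2.3, 12.9]
gripper_width: 0.132
t 11.0 tcp rot [   0.8 -152.1  250.8] zang 125.1 xz [ 0.007  0.001 -1.   ] F [-2.3 -2.3 12.9] w 11.6
rows shift cm + spin [np.float64(0.08), np.float64(0.09), np.float64(0.01), np.float64(0.001)]
```

```bash
python3 -m pendant '[[0.25,0,0,0.05,-1],[0.25,0,0,0.15,-1],[0.25,0,0,0.26,-1],[0.25,0,0,0.37,-1],[0.25,0,0,0.48,-1],[0.25,0,0,0.59,-1],[0.25,0,0,0.7,-1],[0.25,0,0,0.81,-1],[0.25,0,0,0.92,-1],[0.25,0,0,1.03,-1],[0.25,0,0,1.13,-1],[0.25,0,0,1.22,-1]]' 45; python3 - <<'E'
from h import *
import cv2
shift([0,-152.5,250],125-np.rad2deg(1.22)); print(monitor.sense()["wrist_torque"])
P=vision.camera_params("wrist");im,D=vision.read_camera("wrist"); cv2.imwrite("pics/w9.png",im[:,:,::-1])
E
```

```text
time_s: 12.0
eef_pos: [534.5, -98.3, 250.6]
tool_rot: [[0.009, -0.768, 0.64], [0.001, 0.64, 0.768], [-1.0, -0.006, 0.006]]
force: [-5.2, 1.0, 23.0]
gripper_width: 0.131
t 12.0 tcp rot [   0.8 -151.5  250.6] zang 54.9 xz [ 0.009  0.001 -1.   ] F [-5.2  1.  23. ] w 11.6
rows shift cm + spin [np.float64(0.06), np.float64(0.0), np.float64(-0.13), np.float64(-0.003)]
[0.16452233 1.29233376 0.1289872 ]
```

View pics/w9.png

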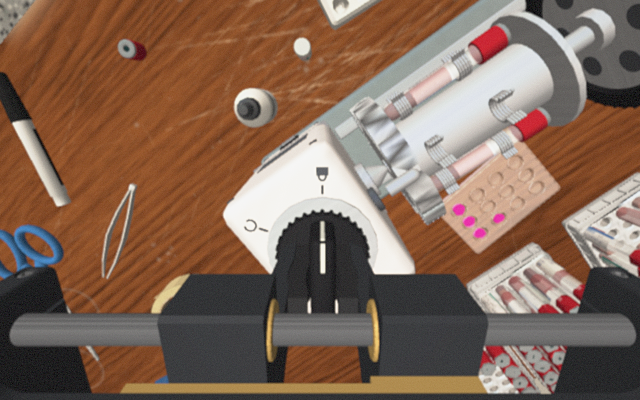

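```bash
python3 -m pendant '[[0.1,0,0,0.02,-1],[-0.1,0,0,0.02,-1],[-0.3,0,0,0.02,-1],[-0.5,0,0,0.02,-1],[-0.7,0,0,0.01,-1],[-0.7,0,0,0.01,-1],[-0.7,0,0,0.0,-0.32],[-0.7,0,0,0.0,-0.32],[-0.7,0,0,0.0,-0.32],[-0.7,0,0,0,-0.32]]' 45; python3 - <<'E'
from h import *
import cv2
shift([0,-152.5,302],125-np.rad2deg(1.22)); print(monitor.sense()["wrist_torque"])
P=vision.camera_params("wrist");im,D=vision.read_camera("wrist"); cv2.imwrite("pics/w10.png",im[:,:,::-1])
E
```

```text
time_s: 12.88
eef_pos: [534.3, -98.2, 257.2]
tool_rot: [[0.008, -0.766, 0.643], [0.001, 0.643, 0.766], [-1.0, -0.006, 0.006]]
force: [0.3, -0.4, 0.9]
gripper_width: 0.338
t 12.88 tcp rot [   0.5 -151.3  257.2] zang 54.7 xz [ 0.008  0.001 -1.   ] F [ 0.3 -0.4  0.9] w 29.7
rows shift cm + spin [np.float64(-4.48), np.float64(-0.05), np.float64(-0.1), np.float64(-0.007)]
[-0.00712459  0.00271388 -0.04287233]
```

View pics/w10.png

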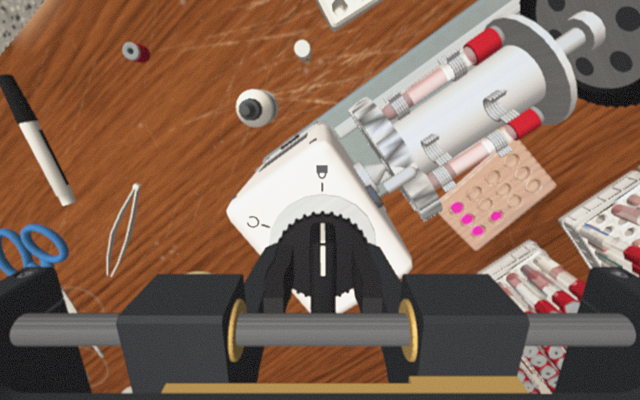

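Released, bar pointing at the padlock. Raise, back off, and check.

```bash
python3 -m pendant '[[-0.5,0,0,0,-0.32],[-2,0,0,0,-0.32],[-4,0,0,0,-0.32],[-6,0,0,0,-0.32],[-8,0,0,0,-0.32],[-10,0,0,0,-0.32],[-10.5,0,0,0,-0.32],[-10.5,2,-3,0,-0.32],[-10.5,4,-6,0,-0.32],[-10.5,6,-9,0,-0.32],[-10.5,7,-11,0,-0.32],[-10.5,7,-11,0,-0.32]]'; python3 dr2.py b; python3 - <<'E'
from h import *
import cv2
shift([0,-152.5,302])
for n in ["top","wrist"]:
    P=vision.camera_params(n); im,D=vision.read_camera(n); L=torot(cloud(n,D,P))
    k=L[(D>0)&(abs(L[...,1]+152.5)<30)&(abs(L[...,0])<30)&(L[...,2]>200)&(L[...,2]<225)].astype(np.float32)
    if len(k)>5: print(n,'bar',len(k),k.mean(0).round(1),np.percentile(k[:,2],[50,95]),cv2.minAreaRect(k[:,:2]))
a=cv2.imread("pics/top_b.png"); cv2.imwrite("pics/topb.png",cv2.resize(a[120:290,205:410],None,fx=3.5,fy=3.5))
a=cv2.imread("pics/scene_b.png"); cv2.imwrite("pics/sceneb.png",cv2.resize(a[170:300,230:390],None,fx=4.5,fy=4.5))
E
```

```text
time_s: 13.93
eef_pos: [403.6, -139.3, 360.5]
tool_rot: [[0.002, -0.763, 0.647], [-0.0, 0.647, 0.763], [-1.0, -0.002, 0.001]]
force: [-0.8, -0.1, 0.7]
gripper_width: 0.342
wrist 263 [536.3 137.4] [-31.8  -1.1 113.9] r 32.3 ang deg -82.5
wrist 139 [563.7 185.5] [ 31.3   0.6 116.5] r 32.0 ang deg 78.3
wrist clips 359 [  1.9 -43.  143.4] xmid 1.5191349702500894 ang 3.2
top 76 [296.2 185.8] [ 29.6  -1.7 117.7] r 30.7 ang deg 75.5
top 72 [293.  217.8] [-31.5  -1.4 116.9] r 32.3 ang deg -77.4
top clips 54 [  0.3 -44.1 147.1] xmid -0.8344832853134054 ang 1.2
scene 42 [284.4 219.5] [-35.   -1.1 114. ] r 35.5 ang deg -83.2
scene 7 [294.7 228.7] [-5.3 -5.  77.8] r 32.7 ang deg -170.5
scene clips 67 [ -0.8 -38.1 145.2] xmid -0.5380974843951893 ang -1.4
t 14.08 tcp rot [-120.2 -200.5  361.2] zang 54.7 xz [ 0.009  0.001 -1.   ] F [0.9 0.6 0.5] w 30.1
rows shift cm + spin [np.float64(6.04), np.float64(-6.99), np.float64(10.83)]Traceback (most recent call last):
  File "<stdin>", line 7, in <module>
cv2.error: OpenCV(4.12.0) /io/opencv/modules/imgproc/src/convhull.cpp:143: error: (-215:Assertion failed) total >= 0 && (depth == CV_32F || depth == CV_32S) in function 'convexHull'
```

View pics/wrist_b.png

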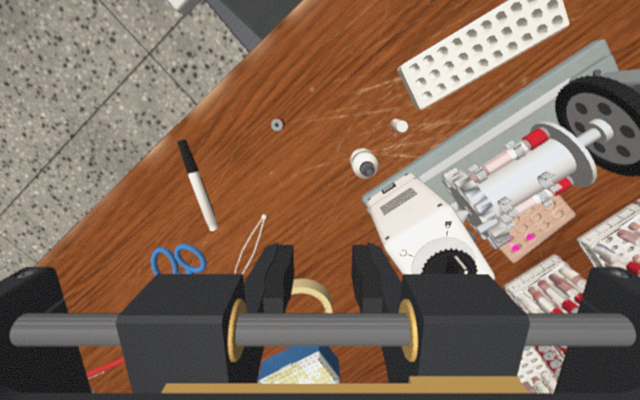

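```bash
python3 -m pendant '[[0,-1,-1.2,0,-0.32],[0,-3,-3.5,0,-0.32],[0,-5,-6,0,-0.32],[0,-7,-8.5,0,-0.32],[0,-9,-10.5,0,-0.32],[0,-9.7,-11.4,0,-0.32],[0,-9.7,-11.4,0,-0.32],[0,-9.7,-11.4,0,-0.32]]'; python3 - <<'E'
from h import *
import cv2
for n in ["top","scene"]:
    P=vision.camera_params(n); im,D=vision.read_camera(n); L=torot(cloud(n,D,P)); im=im[:,:,::-1]
    c=im[120:290,205:410] if n=="top" else im[170:310,230:390]
    cv2.imwrite(f"pics/{n}_c.png",cv2.resize(c,None,fx=3.5,fy=3.5,interpolation=2))
    drum(n,im[:,:,::-1].copy(),D,P)
    k=L[(D>0)&(abs(L[...,1]+152.5)<30)&(abs(L[...,0])<30)&(L[...,2]>200)&(L[...,2]<225)].astype(np.float32)
    if len(k)>5: print(n,'bar',len(k),k.mean(0).round(1),np.percentile(k[:,2],[50,95]),cv2.minAreaRect(np.ascontiguousarray(k[:,:2])))
shift([0,0,0])
E
```

```text
time_s: 14.8
eef_pos: [412.1, -285.5, 360.6]
tool_rot: [[0.009, -0.767, 0.642], [0.003, 0.642, 0.767], [-1.0, -0.005, 0.008]]
force: [-0.6, 0.9, -0.7]
gripper_width: 0.334
top 76 [296.2 185.8] [ 29.6  -1.7 117.7] r 30.7 ang deg 75.3
top 71 [293.1 217.8] [-31.5  -1.4 116.9] r 32.3 ang deg -77.4
top bar 196 [  -1.2 -151.2  216.7] [217.11166382 220.01179123] ((0.1205129623413086, -152.1358184814453), (11.928135871887207, 43.35940933227539), 54.760154724121094)
scene 43 [284.3 219.6] [-34.9  -0.9 113.7] r 35.5 ang deg -84.0
scene 7 [294.7 228.7] [-6.  -5.7 78.4] r 32.2 ang deg -169.1
scene bar 220 [  -2.7 -153.8  210.6] [211.07746887 218.15889664] ((-0.06589126586914062, -152.38055419921875), (12.955426216125488, 43.8654670715332), 53.093624114990234)
t 14.9 tcp rot [-105.9 -347.   360.9] zang 54.9 xz [ 0.009  0.003 -1.   ] F [-0.5 -0.3 -0.2] w 29.8
rows shift cm + spin [np.float64(36.3), np.float64(11.46), np.float64(34.2)]
```

```bash
ls pics/*_c.png
```

```text
pics/scene_c.png
pics/top_c.png
```

View pics/top_c.png

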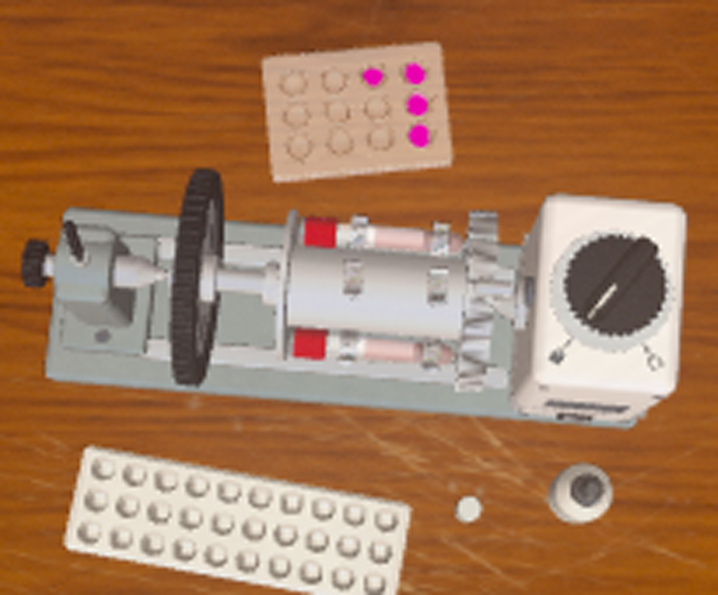

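View pics/scene_c.png

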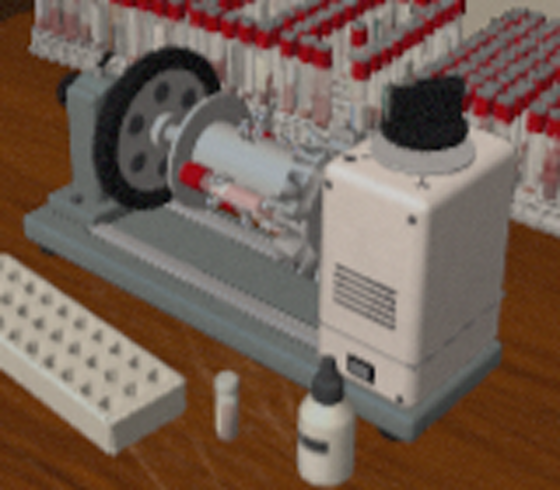

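```bash
python3 - <<'E'
from h import *
import cv2
p=proj("top",fromrot(np.array([[0,-115,152],[0,-95,152],[0,-101,152]]))); print(p)
a=cv2.imread("pics/top0.png"); im,D=vision.read_camera("top"); b=im[:,:,::-1]
u,v=p.mean(0).astype(int)
f=lambda i:cv2.resize(i[v-22:v+23,u-22:u+23],(390,390),interpolation=cv2.INTER_CUBIC)
cv2.imwrite("pics/pin.png",np.hstack([f(a),f(b)]))
E
```

```text
[[356.77406407 203.19759519]
 [345.71601001 202.24327059]
 [349.03398762 202.52961642]]
```

View pics/pin.png

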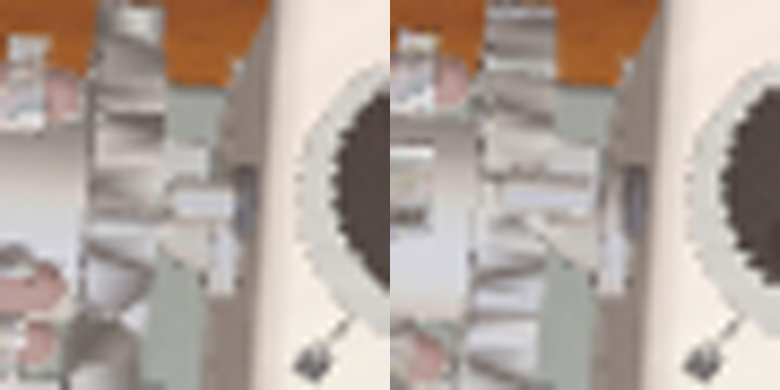

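```bash
python3 -c "
from workcell import job; print(job.job_done())"
```

```text
the job is handed in; nothing more can be done
None
```

The drum's empty place now faces straight up and is locked there. I handed the job in at about 15 s.

- **Turning:** I pinched the handwheel rim and drew it along its arc twice, about 70° each time. That left the empty place roughly 2–4° from the top, inside the 9° the pin needs.
- **Locking:** I gripped the selector bar and pushed it fully in. I turned it 70° clockwise to the padlock mark, eased it back up, let go and moved the arm away.
- **Selector check:** The bar's top is at about 217 mm, so the knob is up again. The bar lies at about -35° to -37° (expected -35°), with its white line at the padlock mark.
- **Pin check:** Compared with the first picture, the top view shows the lock pin reaching well into the index disc.
- **Drum check:** The drum shifted a few degrees as the pin centred it. The bare clips sit on top, with a tube on each side at nearly the same height. My angle estimates from the three cameras still differed by a few degrees (-1.4°, +1.2° and +3.2°), which I put down to coarse depth readings.
- **Desk and forces:** The dropper bottle, vial and well plate look unmoved in the pictures, though I did not measure their positions. The highest force reading I saw was about 24 N.

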